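Squeeze a mower gear cover onto its gasket in the screw press

TASK

The gear unit is waiting on the press's loading slide: push the slide fully home under the screw, then wind the handwheel clockwise until the pad just meets the cover, and from that first touch give it half a turn more to squeeze the new gasket. Do not overtighten it at any time - an over-squeezed gasket is scrap - and leave the wheel where it is, let go, with the other things on the bench undisturbed.

Things in the scene. Friction and masses are not known exactly. Their poses are not given: they have to be found in the camera images.
- press: Bench screw press, green, bolted down: base 190 x 250 x 22 mm (x, y, z), two 24 mm columns at y +-100 mm, crosshead 52 mm deep at 142 to 176 mm height. Origin on the screw axis at bench height; z up; +x is the way the loading slide goes home, -x the loading side
- slide (a joint): Loading slide, m: 0 fully out as it starts, 0.090 fully home against the end stop, the unit then centred under the screw; about 3 N of friction
- slide_knob (a point): Middle of the upright black knob on the slide's front tongue: 24 mm diameter, 44 mm tall (50 to 94 mm above the bench), 235 mm from the screw axis when out, 145 mm when home. The 34 mm wide tongue under it tops out at 38 mm
- drive_unit: Loose gear unit in the slide's nest: round grey case 74 mm across, orange gasket, aluminium cover 70 mm across standing proud on it. Origin under its centre, z up; the cover's top is 45 to 50 mm above that, differing from unit to unit
- ram: Steel pressure pad on the screw's lower end, 48 mm across; origin at the centre of its flat underside. It moves only up and down, 8 mm per turn of the wheel, and starts 3 to 11 mm above the level of the cover. The gasket is springy: from first touch the pressing force and the wheel's resistance rise evenly with angle
- handwheel (a joint): Angle of the red handwheel on top, rad: grows clockwise seen from above, which lowers the pad. Wheel 160 mm across; the whole wheel sinks 8 mm per turn. It stays where it is left. Thread friction takes about 9 N at the handle to keep it turning, steady until the pad touches; from there the force rises 2.2 N per rad, 7 N by half a turn
- handle (a point): Middle of the upright black handle on the wheel's rim, 65 mm from the screw axis, about 262 mm above the bench at the start: a freely spinning vertical cylinder, 22 mm diameter, 60 mm tall, so it can be gripped without turning the wrist. The rim lies 35 mm below this point, the hub nut 27 mm below
- mower_wheel: Spare black mower wheel lying flat, 120 mm across, 38 mm high: leave alone. Origin under its centre
- driver: Orange screwdriver, 200 mm, lying on the bench: leave alone. Origin under its middle
- parts_tray: Blue open tray 120 x 160 x 45 mm: leave alone. Origin under its centre
- tin: Upright tin with orange label, 60 mm across, 75 mm high: leave alone. Origin under its centre

How it is judged:
On the way, in this order (a step that is already met when the one before it is completed fails the run):
1. the slide is fully home, the pad still clear of the cover (value of joint slide above 0.087 m and contact force between ram and drive_unit below 1 N), for 0.1 s.
2. the pad has met the cover, the slide home (value of joint slide above 0.087 m and contact force between ram and drive_unit above 8 N), for 0.05 s.
At the end, for the whole second after the job is handed in: The slide is home (within 3 mm), the gear unit upright in it, and the pad presses the cover as half a turn past first touch does, within about an eighth of a turn (half a turn gives 357 N, about 114 N per rad; 275 to 475 N pass), the wheel still (value of joint slide above 0.087 m and contact force between ram and drive_unit between 275 and 475 N and velocity of joint handwheel between -0.05 and 0.05 rad/s and angle between drive_unit's own z axis and vertical below 0.05 rad).
It fails at once if the gasket is over-squeezed (nearly three quarters of a turn past touch, 530 N) (contact force between ram and drive_unit above 530 N).
It fails at once if the mower wheel is disturbed (over 30 mm) (distance of mower_wheel from where it was at the start of the episode above 0.03 m).
It fails at once if the screwdriver is disturbed (over 30 mm) (distance of driver from where it was at the start of the episode above 0.03 m).
It fails at once if the tray is disturbed (over 30 mm) (distance of parts_tray from where it was at the start of the episode above 0.03 m).
It fails at once if the tin is disturbed (over 30 mm) (distance of tin from where it was at the start of the episode above 0.03 m).
It also fails if it takes over 70 s, if anything falls off the work surface, if the arm or the gripper's body presses on something with over 40 N, if the wrist force passes 120 N, or if a joint passes its speed limit or range.

ROBOT

A 6-joint arm with a two-finger parallel gripper is mounted at the origin on the work surface. World frame = base frame: x ahead of the robot, y to its left, z up, the work surface at z = 0. Lengths are in m, angles in rad, forces in N, time in s.
With the tool pointing down it reaches from about 0.225 to 0.875 m from the base axis. Payload 3.4 kg.
Tool frame: the origin (TCP) lies at the very end of the fingers, on their centre line; the grasp point (between the pads) lies 19 mm behind it (ctrl.grip_point_offset is the distance from the TCP to the grasp point, in m); x points along the fingers, y is the direction in which the jaws open and shut, and the axes are right-handed (so a half turn about x gives the same grasp; the last joint's range is limited). The gripper opens to 85 mm and grips with 20 to 120 N. Pads are 22 mm wide; open, the fingers measure 114 mm over their backs; the gripper's body (76 mm by 85 mm) begins 54 mm behind the grasp point. The pads swing forward as they close: fully open they stand 13 mm farther back than shut.
Start: joints at [-0.121, 0.276, 1.505, -0, 1.361, -0.121], TCP at [0.575, -0, 0.231] pointing down, gripper open.
Joint ranges: [-2.89, 2.89], [-0.75, 2.08], [0.22, 2.7], [-1.18, 4.32], [0.11, 2.71], [-2.7, 2.7]. Speed limits (rad/s): [2.57, 2.57, 3.14, 3.14, 3.14, 3.14].

INTERFACE

Orientations are given as a unit quaternion [w, x, y, z].
In Python, from bench import ctrl, viewer gives the robot as it stands.
- The arm moves only by the tool apply_moves, never from a script. Its argument "deltas" is a list of rows, each an object of numbers: "tx", "ty", "tz": the shift along the tool's x, y, z scaled (see below); "ax", "ay", "az": the turn, a rotation vector about the tool's x, y, z scaled (see below); "gripper": the closure, from 0 (fully open) to 1 (shut). A call has 1 to 8 rows; each row shifts and turns the commanded pose from where the row before left it, along the tool's axes as they then stand; what a row does not reach is not made up. The controller multiplies each number of a shift by 0.8 m and each number of a turn by 180 degrees. A row lasts 1/12 s, in which the tool goes at most 41.7 mm and 7.16 degrees, less where a joint would pass 70% of its speed; a pose out of reach is approached as far as the arm can. A call with a number of a shift or a turn outside -1 to 1 is refused whole. A call with a gripper value outside its range is refused whole. The fingers move at their own pace and stop on an object; the grip force is fixed at half the most. Time passes only in rows, so rows that do not move let the fingers close. It gives the time, the measured TCP pose, the force and the opening at its end, in the units of the state.
- ctrl.get_obs(): the state, without advancing time (a new reading comes with each control period).
- viewer.get_image(name): name is "scene" or "side" or "wrist"; returns a dict with "img" (480x640x3 uint8, red, green, blue), "fx", "fy", "cx", "cy" (pixels), "extrinsics" (4x4, takes a point from world to camera coordinates); the wrist camera has in their place "mount" (4x4, takes a point from camera to tool coordinates, whose origin is the TCP and whose axes are the tool frame's). Camera axes: x right, y down, z forward; pixel columns grow to the right and rows downward; lengths in m; the calibration is good to about 2 mm. A picture is of the moment at which its call begins: read the wrist's pose just before it. There is no depth.
- ctrl.sign_off(): hands the job in, once; it reports no verdict.
Trained networks look in a picture, given as the dict that the camera call returned (one of the last four; its "shot" number tells which), for a name from the list of things; names that differ only in an ending like _2 or _b are one class to them, and where a whole thing is asked for, a point or a joint stands for the part that bears it (a point fixed in the world has none). Each returns a list of dicts, best first, with "score" (0 to 1); they miss things now and then, are a little off and sometimes report something else, mostly with a low value. They report only what shows in the picture. A call takes as long as a camera call.
- viewer.regions_of(picture, query): "pixels" (480x640 bool, what is visible of it) and "box" ([left, top, right, bottom] in pixels, round what is visible of it).
- viewer.place_of(picture, query): "point" ([column, row] in pixels: a listed point, or the origin of a listed thing).
The state is a dict: "time_s": time; "joint_positions": joint angles; "qd": joint speeds; "effort": joint torques, N m; "eef_pos": TCP position; "tcp_rot": TCP orientation; "ft_force": force on the tool from outside, world axes, zero at the start; "ft_torque": the same for the moment, N m; "finger_gap": finger opening in m.
Only numpy, scipy, OpenCV 4.12 (cv2) and the standard library are available. Lean on these libraries where they do the work, as an engineer would, in place of code of your own. Each camera call takes 0.05 s, during which the arm holds its last target.

## Working session

There is one attempt and no reset: what is moved stays moved. The work goes in short steps, Python scripts to look and compute and a tool call to move; the robot and the scene stay as the last step left them, time stands still between calls to the robot, and variables do not carry over. Pictures are saved under pics/ and viewed, and the job is handed in when it is done.

Besides the shell and the picture viewer there is one more tool, called as name(argument=value, ...) on one line, values as JSON. apply_moves: Moves the arm, as the interface text tells. Shifts and turns lie within -1 to 1; 1 stands for 0.8 m of shift or 180 degrees of turn. Its arguments: {"type":"object","properties":{"deltas":{"type":"array","items":{"type":"object","properties":{"tx":{"type":"number","minimum":-1,"maximum":1},"ty":{"type":"number","minimum":-1,"maximum":1},"tz":{"type":"number","minimum":-1,"maximum":1},"ax":{"type":"number","minimum":-1,"maximum":1},"ay":{"type":"number","minimum":-1,"maximum":1},"az":{"type":"number","minimum":-1,"maximum":1},"gripper":{"type":"number"}}}}},"required":["deltas"]}

```bash
ls; mkdir -p pics
cat > h.py <<'E'
from bench import ctrl, viewer
import numpy as np, cv2
def R(q):
    w,x,y,z=q
    return np.array([[1-2*(y*y+z*z),2*(x*y-z*w),2*(x*z+y*w)],[2*(x*y+z*w),1-2*(x*x+z*z),2*(y*z-x*w)],[2*(x*z-y*w),2*(y*z+x*w),1-2*(x*x+y*y)]])
def E(p,o=None):
    if 'extrinsics' in p: return np.array(p['extrinsics'])
    T=np.eye(4);T[:3,:3]=R(o['tcp_rot']);T[:3,3]=o['eef_pos']
    return np.linalg.inv(T@np.array(p['mount']))
def ray(p,px,o=None):
    e=E(p,o);d=e[:3,:3].T@np.array([(px[0]-p['cx'])/p['fx'],(px[1]-p['cy'])/p['fy'],1.])
    return -e[:3,:3].T@e[:3,3],d
def atz(p,px,z,o=None):
    c,d=ray(p,px,o);return c+d*(z-c[2])/d[2]
def proj(p,X,o=None):
    e=E(p,o);c=e[:3,:3]@np.array(X)+e[:3,3];return np.array([p['fx']*c[0]/c[2]+p['cx'],p['fy']*c[1]/c[2]+p['cy']])
def tri(rays):
    A=np.zeros((3,3));b=np.zeros(3)
    for c,d in rays:
        d=d/np.linalg.norm(d);P=np.eye(3)-np.outer(d,d);A+=P;b+=P@c
    return np.linalg.solve(A,b)
def save(p,n): cv2.imwrite('pics/'+n,cv2.cvtColor(p['img'],cv2.COLOR_RGB2BGR))
E
python3 - <<'E'
from h import *
o=ctrl.get_obs();print(o)
ps={}
for n in ['scene','side','wrist']:
    p=viewer.get_image(n);ps[n]=p;save(p,n+'0.png')
    for q in ['press','slide_knob','handle','ram','drive_unit','handwheel','mower_wheel','driver','parts_tray','tin']:
        r=viewer.place_of(p,q)
        print(n,q,[(np.round(x['point'],1).tolist(),round(x['score'],2)) for x in r[:2]])
    print(p['fx'],p['cx'],p['cy'],(-E(p,o)[:3,:3].T@E(p,o)[:3,3]))
E
```

```text
pics
{'time_s': 0.0, 'joint_positions': array([-1.20970811e-01,  2.76573293e-01,  1.50615232e+00,  3.94676440e-06,
        1.36071871e+00, -1.21006785e-01]), 'qd': array([-7.97403697e-05, -9.05825311e-04, -1.26332268e-03,  7.90324246e-04,
        6.13710350e-04,  2.13831607e-04]), 'effort': array([ 6.20495921e-04, -4.16768074e+01, -2.45808578e+01, -1.52056768e-04,
        1.11346930e-02,  1.69860516e-05]), 'eef_pos': array([5.74452915e-01, 7.93180445e-05, 2.30444461e-01]), 'tcp_rot': array([ 0.49949233,  0.49958841,  0.50052482, -0.50039359]), 'ft_force': array([0.02794671, 0.43030684, 0.07763546]), 'ft_torque': array([-0.02636681,  0.00053598, -0.04581306]), 'finger_gap': 0.08555058464727178}
scene press [([368.3, 262.2], 0.97)]
scene slide_knob [([323.4, 305.0], 0.89)]
scene handle [([398.1, 225.8], 0.87)]
scene ram [([369.3, 245.6], 0.98)]
scene drive_unit [([350.9, 271.5], 0.95)]Traceback (most recent call last):
  File "<stdin>", line 7, in <module>
ValueError: it knows: drive_unit, driver, handle, mower_wheel, parts_tray, press, ram, slide_knob, tin
```

Run:
```python
from h import *
o=ctrl.get_obs()
ps={}
P={}
for n in ['scene','side','wrist']:
    p=viewer.get_image(n);ps[n]=p;save(p,n+'0.png')
    for q in ['press','slide_knob','handle','ram','drive_unit','mower_wheel','driver','parts_tray','tin']:
        r=viewer.place_of(p,q)
        print(n,q,[(np.round(x['point'],1).tolist(),round(x['score'],2)) for x in r[:2]])
        if r: P.setdefault(q,[]).append((n,r[0]['point'],r[0]['score']))
    print(p['fx'],p['cx'],p['cy'],(-E(p,o)[:3,:3].T@E(p,o)[:3,3]))
for q,l in P.items():
    l=[x for x in l if x[2]>.5]
    if len(l)>1:
        X=tri([ray(ps[n],px,o) for n,px,s in l]);print(q,X.round(4),[(n,(proj(ps[n],X,o)-px).round(1).tolist()) for n,px,s in l])
    if q in('press','mower_wheel','driver','parts_tray','tin'):
        print(q,[(n,atz(ps[n],px,0,o).round(4)) for n,px,s in l])
```

```text
scene press [([367.0, 263.4], 0.7)]
scene slide_knob [([322.8, 306.1], 0.92)]
scene handle [([396.2, 222.4], 0.68), ([183.6, 350.1], 0.29)]
scene ram [([371.0, 247.3], 0.87)]
scene drive_unit [([350.8, 275.2], 0.82)]
scene mower_wheel [([393.1, 168.2], 0.62)]
scene driver [([248.4, 392.1], 0.78)]
scene parts_tray [([183.5, 353.2], 0.79)]
scene tin [([425.0, 212.7], 0.9)]
463.8643742276864 325.1901891327712 230.68092872950538 [ 0.9323299  -0.59233564  1.28765395]
side press [([256.3, 301.2], 0.56), ([375.1, 195.9], 0.43)]
side slide_knob [([315.4, 227.5], 0.56)]
side handle [([374.7, 194.5], 0.31)]
side ram [([254.2, 274.6], 0.85)]
side drive_unit [([276.1, 266.3], 0.67)]
side mower_wheel [([185.8, 458.5], 0.8)]
side driver [([375.5, 193.1], 0.58)]
side parts_tray []
side tin [([161.7, 373.0], 0.58)]
591.8993672533536 320.2673560126792 245.28116364722064 [-0.11469046  0.80812413  1.06365956]
wrist press []
wrist slide_knob [([350.5, 378.9], 0.69)]
wrist handle []
wrist ram [([363.8, 116.2], 0.64)]
wrist drive_unit [([349.3, 223.8], 0.83)]
wrist mower_wheel []
wrist driver []
wrist par
[... 503 characters left out ...]
_unit [ 0.6021 -0.0085  0.0441] [('scene', [0.7, -0.4]), ('side', [1.9, 0.3]), ('wrist', [3.4, -0.3])]
mower_wheel [ 0.4487  0.4769 -0.0127] [('scene', [1.1, -0.2]), ('side', [2.2, 0.1])]
mower_wheel [('scene', array([0.4506, 0.4631, 0.    ])), ('side', array([0.4457, 0.4831, 0.    ]))]
driver [ 0.5842 -0.4515  0.0106] [('scene', [-0.5, -0.0]), ('side', [-0.5, 0.1])]
driver [('scene', array([ 0.5825, -0.4496,  0.    ])), ('side', array([ 0.5902, -0.4653,  0.    ]))]
parts_tray [('scene', array([ 0.3654, -0.4838,  0.    ]))]
tin [ 0.6427  0.3663 -0.0084] [('scene', [-1.0, 0.2]), ('side', [-1.6, -0.2])]
tin [('scene', array([0.6469, 0.3628, 0.    ])), ('side', array([0.6334, 0.3681, 0.    ]))]
```

View pics/scene0.png

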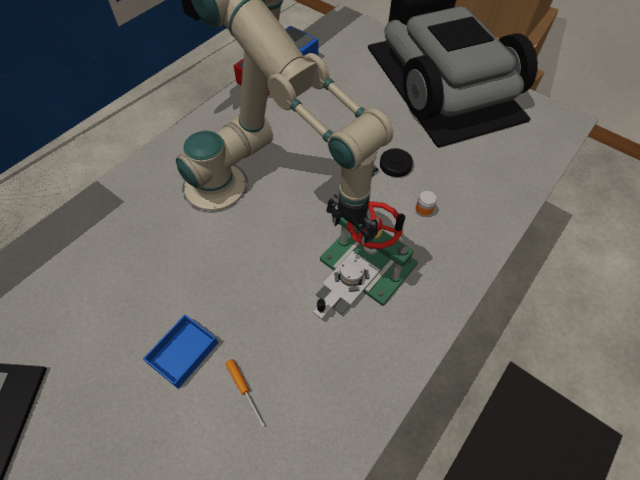

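View pics/side0.png

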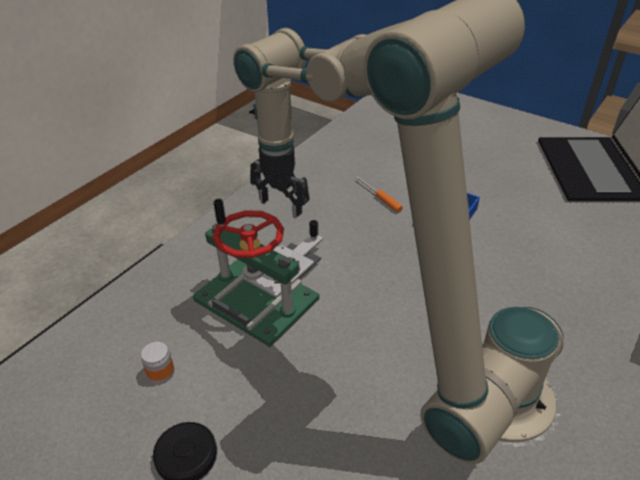

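View pics/wrist0.png

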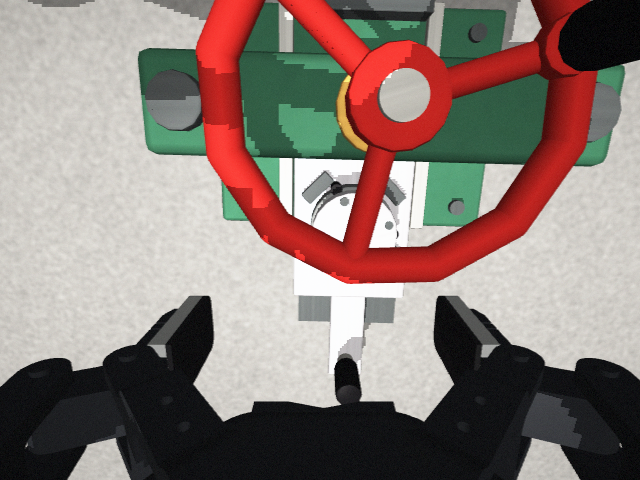

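The networks agree with the pictures. The press axis is near (0.604, 0.080) and the knob near (0.600, -0.156), so "home" is about +Y. Tool x is -Z, y is +X and z is -Y. Next I move to behind the knob with the jaws shut.

apply_moves(deltas=[{"ty":0.0065,"tz":0.0475,"gripper":1},{"ty":0.0065,"tz":0.0475,"gripper":1},{"ty":0.0065,"tz":0.0475,"gripper":1},{"ty":0.0065,"tz":0.0475,"gripper":1},{"ty":0.0065,"tz":0.0475,"gripper":1},{"gripper":1},{"gripper":1}])

```text
$.deltas[0]: bad value
```

```bash
cat > look.py <<'E'
from h import *
import sys
tag=sys.argv[1]; qs=sys.argv[2].split(',')
cams=sys.argv[3].split(',') if len(sys.argv)>3 else ['scene','side','wrist']
ps={};P={};O={}
for n in cams:
    o=ctrl.get_obs();O[n]=o
    p=viewer.get_image(n);ps[n]=p;save(p,n+tag+'.png')
    for q in qs:
        r=viewer.place_of(p,q)
        print(n,q,[(np.round(x['point'],1).tolist(),round(x['score'],2)) for x in r[:2]])
        if r: P.setdefault(q,[]).append((n,r[0]['point'],r[0]['score']))
print(o['time_s'],o['eef_pos'].round(4),o['tcp_rot'].round(4),o['ft_force'].round(2),o['finger_gap'])
for q,l in P.items():
    l=[x for x in l if x[2]>.45]
    if len(l)>1:
        X=tri([ray(ps[n],px,O[n]) for n,px,s in l]);print(q,X.round(4),[(n,(proj(ps[n],X,O[n])-px).round(1).tolist()) for n,px,s in l])
    for z in {'press':[0],'slide_knob':[.072],'handle':[.262]}.get(q,[]):
        print(q,[(n,atz(ps[n],px,z,O[n]).round(4).tolist()) for n,px,s in l])
E
python3 look.py 1 slide_knob,handle,press,ram
```

```text
scene slide_knob [([322.5, 307.6], 0.61)]
scene handle [([399.4, 225.0], 0.72)]
scene press [([367.8, 263.2], 0.68)]
scene ram [([369.5, 247.1], 0.95)]
side slide_knob [([314.1, 228.3], 0.84)]
side handle [([218.7, 212.6], 0.67)]
side press [([255.4, 298.8], 0.93)]
side ram [([254.0, 274.9], 0.75)]
wrist slide_knob [([346.1, 378.4], 0.81)]
wrist handle []
wrist press []
wrist ram [([364.0, 118.0], 0.6)]
2.3 [0.575  0.     0.2313] [ 0.5  0.5  0.5 -0.5] [ 0.74 -0.04 -0.02] 0.08524884302145262
slide_knob [ 0.6004 -0.1572  0.0661] [('scene', [-1.8, -0.5]), ('side', [-1.2, 0.5]), ('wrist', [3.0, 0.7])]
slide_knob [('scene', [0.6069, -0.1574, 0.072]), ('side', [0.595, -0.1551, 0.072]), ('wrist', [0.5971, -0.1522, 0.072])]
handle [0.6706 0.0964 0.2539] [('scene', [0.2, -0.0]), ('side', [0.3, 0.0])]
handle [('scene', [0.6722, 0.0906, 0.262]), ('side', [0.6633, 0.1038, 0.262])]
press [ 6.072e-01  7.850e-02 -2.000e-04] [('scene', [0.2, -0.0]), ('side', [0.3, 0.0])]
press [('scene', [0.6068, 0.078, 0.0]), ('side', [0.6076, 0.079, 0.0])]
ram [0.6026 0.0809 0.088 ] [('scene', [0.4, 0.4]), ('side', [-0.6, -0.4]), ('wrist', [-4.0, 0.1])]
```

View pics/wrist1.png

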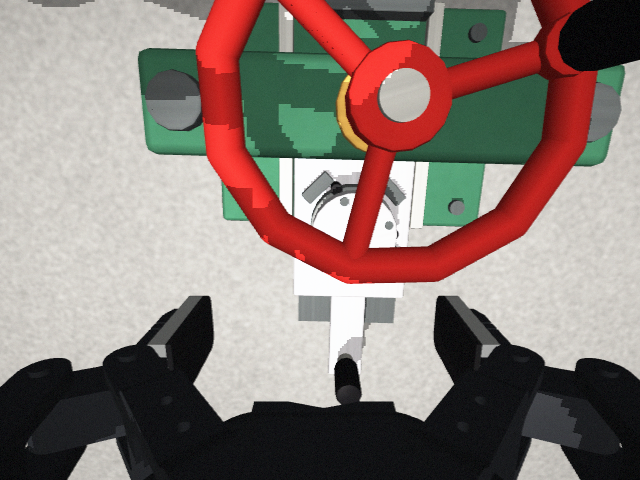

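View pics/scene1.png

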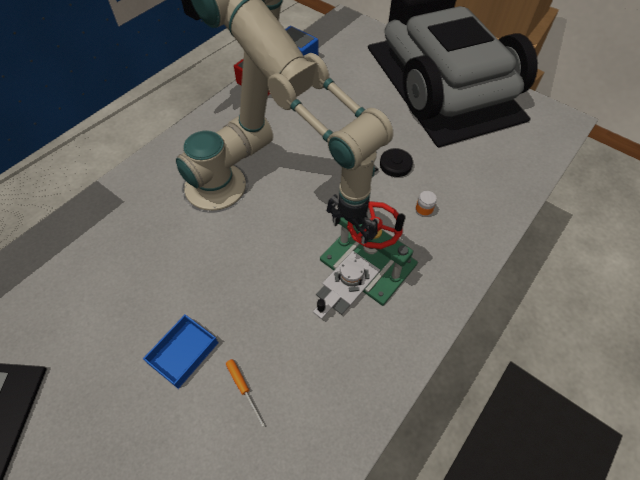

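The move was refused, perhaps because some keys were missing. I'll send complete rows.

apply_moves(deltas=[{"tx":0,"ty":0.0065,"tz":0.0475,"ax":0,"ay":0,"az":0,"gripper":1.0},{"tx":0,"ty":0.0065,"tz":0.0475,"ax":0,"ay":0,"az":0,"gripper":1.0},{"tx":0,"ty":0.0065,"tz":0.0475,"ax":0,"ay":0,"az":0,"gripper":1.0},{"tx":0,"ty":0.0065,"tz":0.0475,"ax":0,"ay":0,"az":0,"gripper":1.0},{"tx":0,"ty":0.0065,"tz":0.0475,"ax":0,"ay":0,"az":0,"gripper":1.0},{"tx":0,"ty":0,"tz":0,"ax":0,"ay":0,"az":0,"gripper":1.0}])

```text
time_s: 3.05
eef_pos: [0.602, -0.1977, 0.2307]
tcp_rot: [-0.5, -0.5, -0.497, 0.502]
ft_force: [-0.3, 0.6, 0.6]
finger_gap: 0.012
```

```bash
python3 look.py 2 slide_knob,handle,ram wrist
```

```text
wrist slide_knob [([319.9, 167.0], 0.88)]
wrist handle []
wrist ram []
3.05 [ 0.602  -0.1977  0.2307] [-0.5002 -0.5003 -0.497   0.5025] [-0.29  0.56  0.59] 0.01199711160603076
slide_knob [('wrist', [0.6001, -0.1542, 0.072])]
```

View pics/wrist2.png

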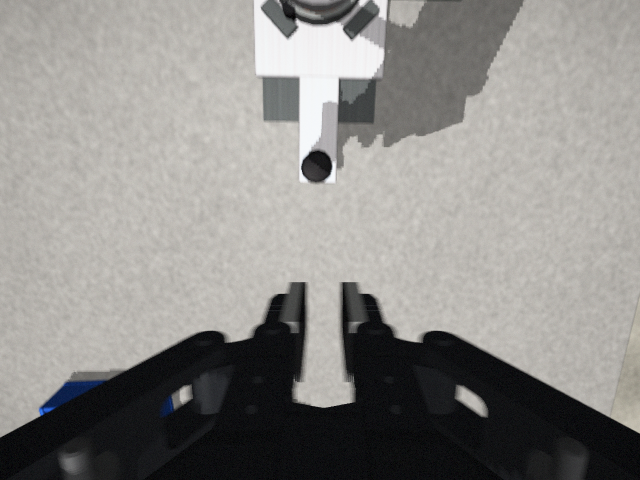

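The knob is at pixel (317,166), about (0.600, -0.1545), and the tongue runs straight along +Y. The shut fingers stand about 20 mm clear behind it, so I go down.

apply_moves(deltas=[{"tx":0.042,"ty":-0.002,"tz":0,"ax":0,"ay":0,"az":0,"gripper":1.0},{"tx":0.042,"ty":0,"tz":0,"ax":0,"ay":0,"az":0,"gripper":1.0},{"tx":0.042,"ty":0,"tz":0,"ax":0,"ay":0,"az":0,"gripper":1.0},{"tx":0.042,"ty":0,"tz":0,"ax":0,"ay":0,"az":0,"gripper":1.0},{"tx":0.042,"ty":0,"tz":0,"ax":0,"ay":0,"az":0,"gripper":1.0},{"tx":0,"ty":0,"tz":0,"ax":0,"ay":0,"az":0,"gripper":1.0},{"tx":0,"ty":0,"tz":0,"ax":0,"ay":0,"az":0,"gripper":1.0}])

```text
time_s: 3.83
eef_pos: [0.5983, -0.188, 0.0623]
tcp_rot: [0.499, 0.499, 0.502, -0.5]
ft_force: [0.1, 0.1, 1.4]
finger_gap: 0.0
```

apply_moves(deltas=[{"tx":0,"ty":0.001,"tz":-0.01,"ax":0,"ay":0,"az":0,"gripper":1.0},{"tx":0,"ty":0.001,"tz":-0.01,"ax":0,"ay":0,"az":0,"gripper":1.0},{"tx":0,"ty":0,"tz":-0.01,"ax":0,"ay":0,"az":0,"gripper":1.0},{"tx":0,"ty":0,"tz":-0.01,"ax":0,"ay":0,"az":0,"gripper":1.0},{"tx":0,"ty":0,"tz":-0.01,"ax":0,"ay":0,"az":0,"gripper":1.0},{"tx":0,"ty":0,"tz":-0.01,"ax":0,"ay":0,"az":0,"gripper":1.0}])

```text
time_s: 4.33
eef_pos: [0.6027, -0.1418, 0.065]
tcp_rot: [0.502, 0.501, 0.499, -0.499]
ft_force: [1.4, -3.7, 1.8]
finger_gap: -0.0001
```

apply_moves(deltas=[{"tx":0,"ty":-0.001,"tz":-0.01,"ax":0,"ay":0,"az":0,"gripper":1.0},{"tx":0,"ty":0,"tz":-0.01,"ax":0,"ay":0,"az":0,"gripper":1.0},{"tx":0,"ty":0,"tz":-0.01,"ax":0,"ay":0,"az":0,"gripper":1.0},{"tx":0,"ty":0,"tz":-0.01,"ax":0,"ay":0,"az":0,"gripper":1.0},{"tx":0,"ty":0,"tz":-0.005,"ax":0,"ay":0,"az":0,"gripper":1.0},{"tx":0,"ty":0,"tz":0,"ax":0,"ay":0,"az":0,"gripper":1.0}])

```text
time_s: 4.83
eef_pos: [0.5987, -0.1037, 0.0626]
tcp_rot: [0.499, 0.5, 0.502, -0.5]
ft_force: [0.6, 0.3, 0.4]
finger_gap: -0.0002
```

apply_moves(deltas=[{"tx":0,"ty":0,"tz":-0.004,"ax":0,"ay":0,"az":0,"gripper":1.0},{"tx":0,"ty":0,"tz":-0.003,"ax":0,"ay":0,"az":0,"gripper":1.0},{"tx":0,"ty":0,"tz":0,"ax":0,"ay":0,"az":0,"gripper":1.0}])

```text
time_s: 5.08
eef_pos: [0.5988, -0.0998, 0.0626]
tcp_rot: [0.499, 0.5, 0.501, -0.501]
ft_force: [-0.6, -0.2, -0.1]
finger_gap: -0.0002
```

apply_moves(deltas=[{"tx":0,"ty":0,"tz":-0.004,"ax":0,"ay":0,"az":0,"gripper":1.0},{"tx":0,"ty":0,"tz":-0.004,"ax":0,"ay":0,"az":0,"gripper":1.0}])

```text
time_s: 5.25
eef_pos: [0.5991, -0.0943, 0.0627]
tcp_rot: [-0.499, -0.499, -0.5, 0.501]
ft_force: [-1.6, -3.1, -1.3]
finger_gap: -0.0001
```

apply_moves(deltas=[{"tx":0,"ty":0,"tz":-0.004,"ax":0,"ay":0,"az":0,"gripper":1.0}])

```text
time_s: 5.33
eef_pos: [0.5994, -0.0908, 0.0628]
tcp_rot: [-0.499, -0.5, -0.5, 0.501]
ft_force: [-2.2, -2.7, -1.0]
finger_gap: -0.0002
```

apply_moves(deltas=[{"tx":0,"ty":0,"tz":-0.003,"ax":0,"ay":0,"az":0,"gripper":1.0}])

```text
time_s: 5.42
eef_pos: [0.5997, -0.0881, 0.063]
tcp_rot: [0.5, 0.5, 0.5, -0.5]
ft_force: [-1.3, -2.4, -1.4]
finger_gap: -0.0002
```

apply_moves(deltas=[{"tx":0,"ty":0,"tz":0,"ax":0,"ay":0,"az":0,"gripper":1.0}])

```text
time_s: 5.5
eef_pos: [0.6003, -0.0875, 0.0633]
tcp_rot: [0.5, 0.5, 0.5, -0.5]
ft_force: [-0.4, -0.9, 0.0]
finger_gap: -0.0001
```

```bash
python3 look.py 3 slide_knob,ram,drive_unit,handle scene,side
```

```text
scene slide_knob [([341.7, 284.2], 0.87), ([247.4, 393.0], 0.4)]
scene ram [([372.0, 245.8], 0.66), ([365.4, 263.8], 0.51)]
scene drive_unit [([364.6, 253.7], 0.83)]
scene handle [([396.4, 223.3], 0.7)]
side slide_knob [([290.7, 245.9], 0.85)]
side ram [([251.4, 273.8], 0.95)]
side drive_unit [([250.7, 286.3], 0.89)]
side handle [([218.2, 211.2], 0.87)]
5.75 [ 0.6009 -0.088   0.0637] [ 0.5002  0.5006  0.4997 -0.4995] [-0.97  0.23 -0.83] -9.973403207800359e-05
slide_knob [ 0.6046 -0.0648  0.0713] [('scene', [-0.3, 0.0]), ('side', [-0.3, -0.0])]
slide_knob [('scene', [0.6054, -0.0646, 0.072]), ('side', [0.6033, -0.0647, 0.072])]
ram [0.605  0.0863 0.0933] [('scene', [-0.3, 0.0]), ('side', [-0.4, -0.0])]
drive_unit [0.6004 0.0814 0.0494] [('scene', [3.6, -0.2]), ('side', [4.7, 0.2])]
handle [0.6657 0.096  0.2591] [('scene', [1.9, -0.2]), ('side', [2.3, 0.3])]
handle [('scene', [0.6628, 0.0902, 0.262]), ('side', [0.6677, 0.1007, 0.262])]
```

Near home. I press gently on until the stop shows as force.

apply_moves(deltas=[{"tx":0,"ty":0,"tz":-0.002,"ax":0,"ay":0,"az":0,"gripper":1.0},{"tx":0,"ty":0,"tz":-0.002,"ax":0,"ay":0,"az":0,"gripper":1.0}])

```text
time_s: 6.17
eef_pos: [0.6005, -0.0866, 0.0634]
tcp_rot: [0.501, 0.499, 0.499, -0.5]
ft_force: [-0.9, -8.8, -1.1]
finger_gap: 0.0
```

apply_moves(deltas=[{"tx":0,"ty":0,"tz":-0.002,"ax":0,"ay":0,"az":0,"gripper":1.0},{"tx":0,"ty":0,"tz":-0.002,"ax":0,"ay":0,"az":0,"gripper":1.0}])

```text
time_s: 6.33
eef_pos: [0.6005, -0.0866, 0.0635]
tcp_rot: [0.503, 0.497, 0.498, -0.501]
ft_force: [-1.1, -15.3, -0.7]
finger_gap: -0.0002
```

The force rose from 9 to 15 N with no motion, and the knob moved by 91 mm, so the slide is at its end stop. I back off, go up and open the gripper.

apply_moves(deltas=[{"tx":0,"ty":0,"tz":0.02,"ax":0,"ay":0,"az":0,"gripper":1.0},{"tx":0,"ty":0,"tz":0.025,"ax":0,"ay":0,"az":0,"gripper":1.0},{"tx":-0.05,"ty":0,"tz":0,"ax":0,"ay":0,"az":0,"gripper":1.0},{"tx":-0.05,"ty":0,"tz":0,"ax":0,"ay":0,"az":0,"gripper":1.0},{"tx":-0.05,"ty":0,"tz":0,"ax":0,"ay":0,"az":0,"gripper":1.0},{"tx":-0.05,"ty":0,"tz":0,"ax":0,"ay":0,"az":0,"gripper":1.0},{"tx":-0.05,"ty":0,"tz":0,"ax":0,"ay":0,"az":0,"gripper":0},{"tx":-0.05,"ty":0,"tz":0,"ax":0,"ay":0,"az":0,"gripper":0}])

```text
time_s: 7.0
eef_pos: [0.5998, -0.1175, 0.3055]
tcp_rot: [0.5, 0.5, 0.5, -0.5]
ft_force: [0.9, -0.4, -0.7]
finger_gap: 0.0234
```

apply_moves(deltas=[{"tx":-0.05,"ty":0.0,"tz":0,"ax":0,"ay":0,"az":0,"gripper":0},{"tx":-0.02,"ty":0.02,"tz":-0.05,"ax":0,"ay":0,"az":0,"gripper":0},{"tx":0,"ty":0.02,"tz":-0.05,"ax":0,"ay":0,"az":0,"gripper":0},{"tx":0,"ty":0,"tz":-0.05,"ax":0,"ay":0,"az":0,"gripper":0},{"tx":0,"ty":0,"tz":0,"ax":0,"ay":0,"az":0,"gripper":0},{"tx":0,"ty":0,"tz":0,"ax":0,"ay":0,"az":0,"gripper":0}])

```text
time_s: 7.5
eef_pos: [0.63, -0.0005, 0.3578]
tcp_rot: [0.501, 0.499, 0.501, -0.499]
ft_force: [0.7, -0.1, 0.2]
finger_gap: 0.0853
```

```bash
python3 look.py 4 handle,slide_knob wrist,scene,side
```

```text
wrist handle [([384.7, 82.3], 0.91)]
wrist slide_knob [([299.5, 249.5], 0.8)]
scene handle [([396.2, 226.0], 0.59)]
scene slide_knob [([342.4, 284.0], 0.93)]
side handle [([221.2, 214.0], 0.94)]
side slide_knob [([294.1, 246.1], 0.82), ([376.1, 192.7], 0.58)]
7.8 [ 0.6301 -0.0043  0.3577] [-0.4996 -0.5004 -0.4995  0.5005] [ 0.07 -0.06 -0.05] 0.08535664297361895
handle [0.6662 0.0954 0.25  ] [('wrist', [-4.5, 8.1]), ('scene', [1.6, -0.8]), ('side', [-0.2, 0.5])]
handle [('wrist', [0.667, 0.0986, 0.262]), ('scene', [0.6672, 0.0825, 0.262]), ('side', [0.6554, 0.1044, 0.262])]
slide_knob [ 0.6015 -0.0654  0.0707] [('wrist', [-0.2, 1.1]), ('scene', [-2.0, -0.1]), ('side', [-2.6, 0.3])]
slide_knob [('wrist', [0.6019, -0.0636, 0.072]), ('scene', [0.6066, -0.0628, 0.072]), ('side', [0.5958, -0.069, 0.072])]
```

View pics/wrist4.png

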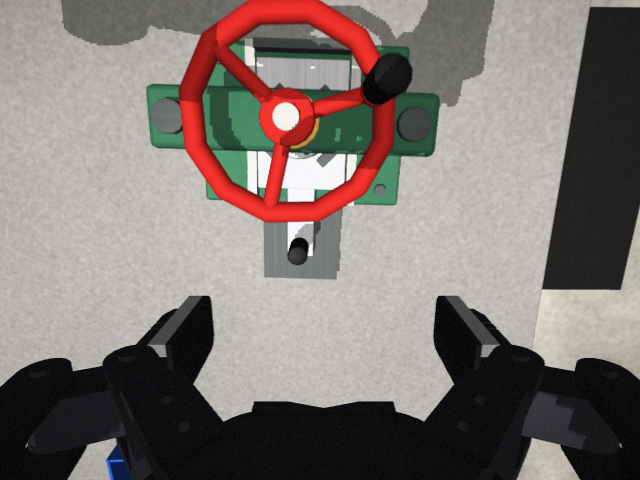

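View pics/side4.png

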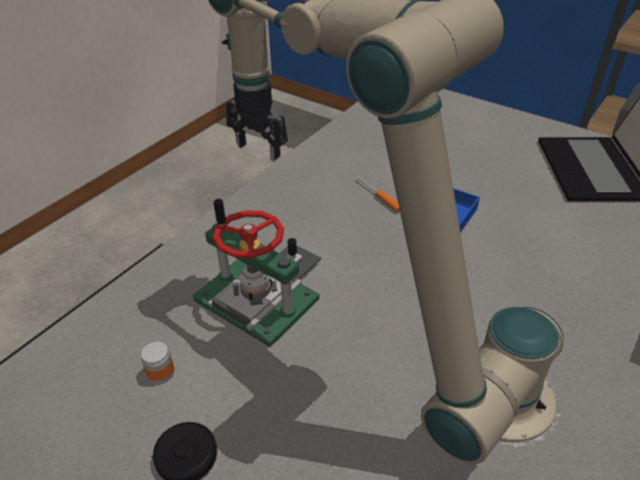

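Run:
```python
from h import *
o=ctrl.get_obs();p=viewer.get_image('wrist')
hub=atz(p,(286,117),.237,o);ht=atz(p,(394,72),.292,o);hb=atz(p,(373,95),.235,o)
rim=atz(p,(288,109),.227,o)
k=atz(p,(298,255),.094,o)
print(o['eef_pos'],hub,ht,hb,rim,k)
r=viewer.regions_of(p,'handle')[0];m=r['pixels'].astype(np.uint8);print(r['box'],r['score'],cv2.minAreaRect(np.argwhere(m)[:,::-1].astype(np.float32)))
for d in (ht,hb): print(d[:2]-hub[:2],np.linalg.norm(d[:2]-hub[:2]),np.degrees(np.arctan2(*(d-hub)[1::-1])))
```

```text
[ 0.63014413 -0.00397216  0.35781951] [0.6053832 0.0765123 0.237    ] [0.66764483 0.09573607 0.292     ] [0.66427536 0.0906461  0.235     ] [0.60598156 0.08239588 0.227     ] [ 0.60139046 -0.06706099  0.094     ]
[178.0, 0.8, 411.0, 218.0] 0.77 ((286.2000427246094, 102.60000610351562), (222.71237182617188, 223.60679626464844), 26.56505012512207)
[0.06226164 0.01922377] 0.06516183360088 17.158484034040534
[0.05889216 0.01413379] 0.0605644311862083 13.495433847648917
```

apply_moves(deltas=[{"tx":0,"ty":0.0155,"tz":-0.0415,"ax":0,"ay":0,"az":0,"gripper":0.45},{"tx":0,"ty":0.0155,"tz":-0.0415,"ax":0,"ay":0,"az":0,"gripper":0.45},{"tx":0,"ty":0.0155,"tz":-0.0415,"ax":0,"ay":0,"az":0,"gripper":0.45},{"tx":0.02,"ty":0,"tz":0,"ax":0,"ay":0,"az":0,"gripper":0.45},{"tx":0.02,"ty":0,"tz":0,"ax":0,"ay":0,"az":0,"gripper":0.45},{"tx":0,"ty":0,"tz":0,"ax":0,"ay":0,"az":0,"gripper":0.45},{"tx":0,"ty":0,"tz":0,"ax":0,"ay":0,"az":0,"gripper":0.45}])

```text
time_s: 8.63
eef_pos: [0.667, 0.0965, 0.325]
tcp_rot: [-0.499, -0.499, -0.501, 0.501]
ft_force: [-0.4, 0.5, 0.9]
finger_gap: 0.0469
```

```bash
python3 look.py 5 handle wrist,scene
```

```text
wrist handle [([321.4, 251.3], 0.56)]
scene handle [([399.6, 223.6], 0.95)]
8.7333 [0.6678 0.0961 0.3269] [ 0.5002  0.5006  0.4995 -0.4997] [-1.03  0.18  0.58] 0.046903983531649956
handle [0.6675 0.098  0.2568] [('wrist', [2.2, -0.6]), ('scene', [-0.5, -0.2])]
handle [('wrist', [0.6662, 0.0992, 0.262]), ('scene', [0.6701, 0.0948, 0.262])]
```

View pics/wrist5.png

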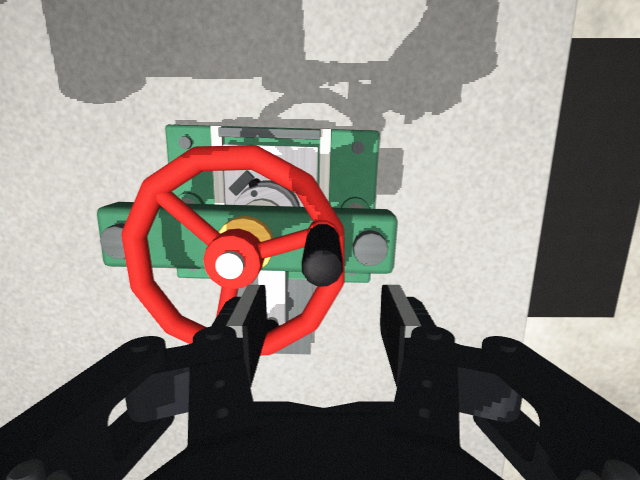

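Run:
```python
from h import *
o=ctrl.get_obs();p=viewer.get_image('wrist')
print(o['eef_pos'],atz(p,(323,268),.292,o),atz(p,(230,265),.237,o),atz(p,(321,247),.262,o))
o=dict(o);o['eef_pos']=[.667,.0965,.325];print(proj(p,(.667,.0965,.292),o))
```

```text
[0.6678371  0.09602732 0.32730025] [0.6681926  0.09833659 0.292     ] [0.60626563 0.08100441 0.237     ] [0.66708451 0.10073713 0.262     ]
[322.31377085 273.82835068]
```

Handle is at (0.668, 0.098) and hub at (0.606, 0.080), radius 64 mm as expected. Going down to grip.

apply_moves(deltas=[{"tx":0.032,"ty":0,"tz":-0.0025,"ax":0,"ay":0,"az":0,"gripper":0.45},{"tx":0.032,"ty":0,"tz":0,"ax":0,"ay":0,"az":0,"gripper":0.45},{"tx":0.032,"ty":0,"tz":0,"ax":0,"ay":0,"az":0,"gripper":0.45},{"tx":0,"ty":0,"tz":0,"ax":0,"ay":0,"az":0,"gripper":0.6},{"tx":0,"ty":0,"tz":0,"ax":0,"ay":0,"az":0,"gripper":1.0},{"tx":0,"ty":0,"tz":0,"ax":0,"ay":0,"az":0,"gripper":1.0},{"tx":0,"ty":0,"tz":0,"ax":0,"ay":0,"az":0,"gripper":1.0}])

```text
time_s: 9.47
eef_pos: [0.6664, 0.0983, 0.2493]
tcp_rot: [-0.499, -0.499, -0.501, 0.501]
ft_force: [-4.4, -0.1, -6.7]
finger_gap: 0.0207
```

```bash
cat > plan.py <<'E'
# usage: startdeg stepdeg n ; prints ty,tz rows along the circle (clockwise), tx per row
import sys,numpy as np
a0,st,n=map(float,sys.argv[1:4]);n=int(n);r=.065
a=np.radians(a0-st*np.arange(n+1));x=r*np.cos(a);y=r*np.sin(a)
for i in range(n): print(f"a={np.degrees(a[i+1]):.0f} ty={ (x[i+1]-x[i])/.8:.4f} tz={-(y[i+1]-y[i])/.8:.4f} tx={.008*st/360/.8:.5f}")
E
python3 plan.py 16 10 38
```

```text
a=6 ty=0.0027 tz=0.0139 tx=0.00028
a=-4 ty=0.0002 tz=0.0142 tx=0.00028
a=-14 ty=-0.0022 tz=0.0140 tx=0.00028
a=-24 ty=-0.0046 tz=0.0134 tx=0.00028
a=-34 ty=-0.0069 tz=0.0124 tx=0.00028
a=-44 ty=-0.0089 tz=0.0110 tx=0.00028
a=-54 ty=-0.0107 tz=0.0093 tx=0.00028
a=-64 ty=-0.0121 tz=0.0073 tx=0.00028
a=-74 ty=-0.0132 tz=0.0051 tx=0.00028
a=-84 ty=-0.0139 tz=0.0027 tx=0.00028
a=-94 ty=-0.0142 tz=0.0002 tx=0.00028
a=-104 ty=-0.0140 tz=-0.0022 tx=0.00028
a=-114 ty=-0.0134 tz=-0.0046 tx=0.00028
a=-124 ty=-0.0124 tz=-0.0069 tx=0.00028
a=-134 ty=-0.0110 tz=-0.0089 tx=0.00028
a=-144 ty=-0.0093 tz=-0.0107 tx=0.00028
a=-154 ty=-0.0073 tz=-0.0121 tx=0.00028
a=-164 ty=-0.0051 tz=-0.0132 tx=0.00028
a=-174 ty=-0.0027 tz=-0.0139 tx=0.00028
a=-184 ty=-0.0002 tz=-0.0142 tx=0.00028
a=-194 ty=0.0022 tz=-0.0140 tx=0.00028
a=-204 ty=0.0046 tz=-0.0134 tx=0.00028
a=-214 ty=0.0069 tz=-0.0124 tx=0.00028
a=-224 ty=0.0089 tz=-0.0110 tx=0.00028
a=-234 ty=0.0107 tz=-0.0093 tx=0.00028
a=-244 ty=0.0121 tz=-0.0073 tx=0.00028
a=-254 ty=0.0132 tz=-0.0051 tx=0.00028
a=-264 ty=0.0139 tz=-0.0027 tx=0.00028
a=-274 ty=0.0142 tz=-0.0002 tx=0.00028
a=-284 ty=0.0140 tz=0.0022 tx=0.00028
a=-294 ty=0.0134 tz=0.0046 tx=0.00028
a=-304 ty=0.0124 tz=0.0069 tx=0.00028
a=-314 ty=0.0110 tz=0.0089 tx=0.00028
a=-324 ty=0.0093 tz=0.0107 tx=0.00028
a=-334 ty=0.0073 tz=0.0121 tx=0.00028
a=-344 ty=0.0051 tz=0.0132 tx=0.00028
a=-354 ty=0.0027 tz=0.0139 tx=0.00028
a=-364 ty=0.0002 tz=0.0142 tx=0.00028
```

apply_moves(deltas=[{"tx":0.0003,"ty":0.0027,"tz":0.0139,"ax":0,"ay":0,"az":0,"gripper":1.0},{"tx":0.0003,"ty":0.0002,"tz":0.0142,"ax":0,"ay":0,"az":0,"gripper":1.0},{"tx":0.0003,"ty":-0.0022,"tz":0.014,"ax":0,"ay":0,"az":0,"gripper":1.0},{"tx":0.0003,"ty":-0.0046,"tz":0.0134,"ax":0,"ay":0,"az":0,"gripper":1.0}])

```text
time_s: 9.8
eef_pos: [0.6652, 0.0587, 0.2487]
tcp_rot: [0.499, 0.502, 0.502, -0.497]
ft_force: [0.9, 9.7, -8.1]
finger_gap: 0.0205
```

apply_moves(deltas=[{"tx":0.0003,"ty":-0.0069,"tz":0.0124,"ax":0,"ay":0,"az":0,"gripper":1.0},{"tx":0.0003,"ty":-0.0089,"tz":0.011,"ax":0,"ay":0,"az":0,"gripper":1.0}])

```text
time_s: 9.97
eef_pos: [0.6544, 0.0393, 0.2483]
tcp_rot: [0.5, 0.503, 0.501, -0.496]
ft_force: [3.5, 9.7, -9.3]
finger_gap: 0.0206
```

apply_moves(deltas=[{"tx":0.0003,"ty":-0.0107,"tz":0.0093,"ax":0,"ay":0,"az":0,"gripper":1.0},{"tx":0.0003,"ty":-0.0121,"tz":0.0073,"ax":0,"ay":0,"az":0,"gripper":1.0}])

```text
time_s: 10.13
eef_pos: [0.6376, 0.0247, 0.2479]
tcp_rot: [0.501, 0.504, 0.499, -0.496]
ft_force: [8.4, 6.4, -10.9]
finger_gap: 0.0203
```

apply_moves(deltas=[{"tx":0.0006,"ty":-0.0132,"tz":0.0051,"ax":0,"ay":0,"az":0,"gripper":1.0},{"tx":0.0006,"ty":-0.0139,"tz":0.0027,"ax":0,"ay":0,"az":0,"gripper":1.0},{"tx":0.0006,"ty":-0.0142,"tz":0.0002,"ax":0,"ay":0,"az":0,"gripper":1.0}])

```text
time_s: 10.38
eef_pos: [0.6061, 0.0153, 0.2473]
tcp_rot: [0.503, 0.504, 0.496, -0.497]
ft_force: [10.4, -0.2, -8.6]
finger_gap: 0.0209
```

apply_moves(deltas=[{"tx":0.0006,"ty":-0.014,"tz":-0.0022,"ax":0,"ay":0,"az":0,"gripper":1.0},{"tx":0.0006,"ty":-0.0134,"tz":-0.0046,"ax":0,"ay":0,"az":0,"gripper":1.0},{"tx":0.0006,"ty":-0.0124,"tz":-0.0069,"ax":0,"ay":0,"az":0,"gripper":1.0}])

```text
time_s: 10.63
eef_pos: [0.5736, 0.0229, 0.2466]
tcp_rot: [0.505, 0.502, 0.495, -0.499]
ft_force: [6.5, -9.8, -5.0]
finger_gap: 0.0205
```

apply_moves(deltas=[{"tx":0.0005,"ty":-0.011,"tz":-0.0089,"ax":0,"ay":0,"az":0,"gripper":1.0},{"tx":0.0005,"ty":-0.0093,"tz":-0.0107,"ax":0,"ay":0,"az":0,"gripper":1.0}])

```text
time_s: 10.8
eef_pos: [0.5555, 0.0372, 0.2461]
tcp_rot: [0.505, 0.5, 0.495, -0.501]
ft_force: [3.7, -11.2, -3.0]
finger_gap: 0.0207
```

apply_moves(deltas=[{"tx":0.0005,"ty":-0.0073,"tz":-0.0121,"ax":0,"ay":0,"az":0,"gripper":1.0},{"tx":0.0005,"ty":-0.0051,"tz":-0.0132,"ax":0,"ay":0,"az":0,"gripper":1.0}])

```text
time_s: 10.97
eef_pos: [0.5434, 0.0574, 0.2456]
tcp_rot: [0.504, 0.499, 0.496, -0.502]
ft_force: [-3.1, -11.6, 1.5]
finger_gap: 0.0207
```

```bash
cat > data.txt <<'E'
0.6652 0.0587 0.2487 0.9 9.7 -8.1
0.6544 0.0393 0.2483 3.5 9.7 -9.3
0.6376 0.0247 0.2479 8.4 6.4 -10.9
0.6061 0.0153 0.2473 10.4 -0.2 -8.6
0.5736 0.0229 0.2466 6.5 -9.8 -5.0
0.5555 0.0372 0.2461 3.7 -11.2 -3.0
0.5434 0.0574 0.2456 -3.1 -11.6 1.5
E
cat > fit.py <<'E'
import numpy as np
from scipy.optimize import least_squares
d=np.loadtxt('data.txt')
s=least_squares(lambda v:np.hypot(d[:,0]-v[0],d[:,1]-v[1])-v[2],[.6045,.08,.065]);c=s.x
print(c.round(4))
a=np.unwrap(np.arctan2(d[:,1]-c[1],d[:,0]-c[0]))
if a[0]>0.5:a-=2*np.pi
T=-(d[:,3]*np.sin(a)-d[:,4]*np.cos(a));Rr=d[:,3]*np.cos(a)+d[:,4]*np.sin(a)
for x in zip(np.degrees(a).round(0),(d[:,2]*1e3).round(1),T.round(1),Rr.round(1)):print(*x)
E
python3 fit.py
```

```text
[0.6041 0.08   0.0648]
-19.0 248.7 9.5 -2.3
-39.0 248.3 9.7 -3.4
-59.0 247.9 10.5 -1.1
-88.0 247.3 10.4 0.5
-118.0 246.6 10.3 5.6
-139.0 246.1 10.8 4.6
-160.0 245.6 9.8 7.0
```

Circle fit gives centre (0.6041, 0.0800) and r 64.8 mm. Tangential baseline is about 10 N and steady, so no touch yet. Continuing in 20° steps.

apply_moves(deltas=[{"tx":0.0002,"ty":-0.0027,"tz":-0.0139,"ax":0,"ay":0,"az":0,"gripper":1.0},{"tx":0.0002,"ty":-0.0002,"tz":-0.0142,"ax":0,"ay":0,"az":0,"gripper":1.0}])

```text
time_s: 11.13
eef_pos: [0.5392, 0.0808, 0.2451]
tcp_rot: [0.502, 0.498, 0.497, -0.502]
ft_force: [-6.7, -10.6, 1.9]
finger_gap: 0.0206
```

apply_moves(deltas=[{"tx":0.0002,"ty":0.0022,"tz":-0.014,"ax":0,"ay":0,"az":0,"gripper":1.0},{"tx":0.0002,"ty":0.0046,"tz":-0.0134,"ax":0,"ay":0,"az":0,"gripper":1.0}])

```text
time_s: 11.3
eef_pos: [0.5437, 0.104, 0.2445]
tcp_rot: [-0.501, -0.498, -0.499, 0.502]
ft_force: [-7.4, -7.7, 1.8]
finger_gap: 0.0204
```

apply_moves(deltas=[{"tx":0.0002,"ty":0.0069,"tz":-0.0124,"ax":0,"ay":0,"az":0,"gripper":1.0},{"tx":0.0002,"ty":0.0089,"tz":-0.011,"ax":0,"ay":0,"az":0,"gripper":1.0}])

```text
time_s: 11.47
eef_pos: [0.5559, 0.1237, 0.244]
tcp_rot: [-0.501, -0.498, -0.499, 0.502]
ft_force: [-8.5, -6.1, 0.4]
finger_gap: 0.0208
```

apply_moves(deltas=[{"tx":0.0002,"ty":0.0107,"tz":-0.0093,"ax":0,"ay":0,"az":0,"gripper":1.0},{"tx":0.0002,"ty":0.0121,"tz":-0.0073,"ax":0,"ay":0,"az":0,"gripper":1.0}])

```text
time_s: 11.63
eef_pos: [0.574, 0.1378, 0.2435]
tcp_rot: [-0.5, -0.498, -0.5, 0.502]
ft_force: [-8.7, -5.0, 0.7]
finger_gap: 0.0205
```

```bash
cat >> data.txt <<'E'
0.5392 0.0808 0.2451 -6.7 -10.6 1.9
0.5437 0.104 0.2445 -7.4 -7.7 1.8
0.5559 0.1237 0.244 -8.5 -6.1 .4
0.574 0.1378 0.2435 -8.7 -5 .7
E
python3 fit.py
```

```text
[0.6041 0.0802 0.0649]
-19.0 248.7 9.4 -2.4
-39.0 248.3 9.7 -3.4
-59.0 247.9 10.5 -1.1
-88.0 247.3 10.4 0.5
-118.0 246.6 10.3 5.6
-138.0 246.1 10.8 4.7
-159.0 245.6 9.8 7.0
-181.0 245.1 10.7 6.6
-201.0 244.5 9.9 4.1
-222.0 244.0 10.2 2.2
-242.0 243.5 10.0 -0.4
```

Still about 10 N, so no touch. Continuing.

apply_moves(deltas=[{"tx":0.0003,"ty":0.0132,"tz":-0.0051,"ax":0,"ay":0,"az":0,"gripper":1.0},{"tx":0.0003,"ty":0.0139,"tz":-0.0027,"ax":0,"ay":0,"az":0,"gripper":1.0}])

```text
time_s: 11.8
eef_pos: [0.5956, 0.1447, 0.243]
tcp_rot: [-0.5, -0.498, -0.501, 0.501]
ft_force: [-10.0, -2.7, 1.2]
finger_gap: 0.0207
```

apply_moves(deltas=[{"tx":0.0003,"ty":0.0142,"tz":-0.0002,"ax":0,"ay":0,"az":0,"gripper":1.0},{"tx":0.0003,"ty":0.014,"tz":0.0022,"ax":0,"ay":0,"az":0,"gripper":1.0}])

```text
time_s: 11.97
eef_pos: [0.618, 0.1437, 0.2425]
tcp_rot: [0.499, 0.498, 0.501, -0.501]
ft_force: [-10.5, -1.9, 2.0]
finger_gap: 0.0208
```

apply_moves(deltas=[{"tx":0.0003,"ty":0.0134,"tz":0.0046,"ax":0,"ay":0,"az":0,"gripper":1.0},{"tx":0.0003,"ty":0.0124,"tz":0.0069,"ax":0,"ay":0,"az":0,"gripper":1.0}])

```text
time_s: 12.13
eef_pos: [0.6386, 0.1354, 0.242]
tcp_rot: [0.499, 0.499, 0.502, -0.501]
ft_force: [-10.8, 1.3, 2.3]
finger_gap: 0.0204
```

apply_moves(deltas=[{"tx":0.0003,"ty":0.011,"tz":0.0089,"ax":0,"ay":0,"az":0,"gripper":1.0},{"tx":0.0003,"ty":0.0093,"tz":0.0107,"ax":0,"ay":0,"az":0,"gripper":1.0}])

```text
time_s: 12.3
eef_pos: [0.6549, 0.1208, 0.2416]
tcp_rot: [0.498, 0.5, 0.502, -0.5]
ft_force: [-9.6, 4.5, 1.5]
finger_gap: 0.0205
```

```bash
cat >> data.txt <<'E'
0.5956 0.1447 0.243 -10 -2.7 1.2
0.618 0.1437 0.2425 -10.5 -1.9 2
0.6386 0.1354 0.242 -10.8 1.3 2.3
0.6549 0.1208 0.2416 -9.6 4.5 1.5
E
python3 fit.py | tail -6; python3 plan.py -324 10 38 >pl.txt
```

```text
-222.0 244.0 10.2 2.2
-242.0 243.5 10.0 -0.4
-262.0 243.0 10.3 -1.4
-282.0 242.5 9.8 -4.1
-302.0 242.0 9.8 -4.6
-321.0 241.6 9.5 -4.7
```

apply_moves(deltas=[{"tx":0.0003,"ty":0.0073,"tz":0.0121,"ax":0,"ay":0,"az":0,"gripper":1.0},{"tx":0.0003,"ty":0.0051,"tz":0.0132,"ax":0,"ay":0,"az":0,"gripper":1.0}])

```text
time_s: 12.47
eef_pos: [0.6656, 0.1017, 0.2412]
tcp_rot: [0.498, 0.501, 0.503, -0.499]
ft_force: [-8.3, 7.4, -0.4]
finger_gap: 0.0205
```

apply_moves(deltas=[{"tx":0.0003,"ty":0.0027,"tz":0.0139,"ax":0,"ay":0,"az":0,"gripper":1.0},{"tx":0.0003,"ty":0.0002,"tz":0.0142,"ax":0,"ay":0,"az":0,"gripper":1.0}])

```text
time_s: 12.63
eef_pos: [0.6692, 0.0802, 0.2408]
tcp_rot: [0.498, 0.502, 0.502, -0.497]
ft_force: [-4.5, 10.3, -0.9]
finger_gap: 0.0209
```

apply_moves(deltas=[{"tx":0.0003,"ty":-0.0022,"tz":0.014,"ax":0,"ay":0,"az":0,"gripper":1.0},{"tx":0.0003,"ty":-0.0046,"tz":0.0134,"ax":0,"ay":0,"az":0,"gripper":1.0}])

```text
time_s: 12.8
eef_pos: [0.6655, 0.0587, 0.2405]
tcp_rot: [0.499, 0.503, 0.502, -0.496]
ft_force: [0.3, 10.1, -0.8]
finger_gap: 0.0209
```

apply_moves(deltas=[{"tx":0.0003,"ty":-0.0069,"tz":0.0124,"ax":0,"ay":0,"az":0,"gripper":1.0},{"tx":0.0003,"ty":-0.0089,"tz":0.011,"ax":0,"ay":0,"az":0,"gripper":1.0}])

```text
time_s: 12.97
eef_pos: [0.655, 0.0397, 0.2402]
tcp_rot: [0.5, 0.504, 0.5, -0.495]
ft_force: [4.9, 10.9, -2.8]
finger_gap: 0.0202
```

```bash
cat >> data.txt <<'E'
0.6656 0.1017 0.2412 -8.3 7.4 -.4
0.6692 0.0802 0.2408 -4.5 10.3 -.9
0.6655 0.0587 0.2405 .3 10.1 -.8
0.655 0.0397 0.2402 4.9 10.9 -2.8
E
python3 fit.py | tail -6
```

```text
-302.0 242.0 9.8 -4.6
-321.0 241.6 9.5 -4.7
-341.0 241.2 9.7 -5.4
-360.0 240.8 10.3 -4.5
-379.0 240.5 9.6 -3.1
-399.0 240.2 11.6 -3.0
```

apply_moves(deltas=[{"tx":0.0003,"ty":-0.0107,"tz":0.0093,"ax":0,"ay":0,"az":0,"gripper":1.0},{"tx":0.0003,"ty":-0.0121,"tz":0.0073,"ax":0,"ay":0,"az":0,"gripper":1.0}])

```text
time_s: 13.13
eef_pos: [0.6388, 0.0252, 0.2399]
tcp_rot: [0.502, 0.505, 0.498, -0.495]
ft_force: [9.0, 6.7, -4.7]
finger_gap: 0.0204
```

apply_moves(deltas=[{"tx":0.0005,"ty":-0.0132,"tz":0.0051,"ax":0,"ay":0,"az":0,"gripper":1.0},{"tx":0.0005,"ty":-0.0139,"tz":0.0027,"ax":0,"ay":0,"az":0,"gripper":1.0}])

```text
time_s: 13.3
eef_pos: [0.6189, 0.0169, 0.2395]
tcp_rot: [0.504, 0.505, 0.496, -0.495]
ft_force: [12.5, 2.7, -4.7]
finger_gap: 0.0208
```

```bash
cat >> data.txt <<'E'
0.6388 .0252 .2399 9 6.7 -4.7
.6189 .0169 .2395 12.5 2.7 -4.7
E
python3 fit.py | tail -6
```

```text
-341.0 241.2 9.7 -5.4
-360.0 240.8 10.3 -4.5
-379.0 240.5 9.6 -3.1
-399.0 240.2 11.6 -3.0
-418.0 239.9 11.2 -0.9
-437.0 239.5 12.8 0.2
```

Resistance is rising, so the pad touched at roughly -375°. I go on in 20° steps and fit.

apply_moves(deltas=[{"tx":0.0005,"ty":-0.0142,"tz":0.0002,"ax":0,"ay":0,"az":0,"gripper":1.0},{"tx":0.0005,"ty":-0.014,"tz":-0.0022,"ax":0,"ay":0,"az":0,"gripper":1.0}])

```text
time_s: 13.47
eef_pos: [0.5972, 0.0156, 0.2392]
tcp_rot: [0.506, 0.504, 0.494, -0.496]
ft_force: [11.8, -4.2, -4.8]
finger_gap: 0.0206
```

apply_moves(deltas=[{"tx":0.0005,"ty":-0.0134,"tz":-0.0046,"ax":0,"ay":0,"az":0,"gripper":1.0},{"tx":0.0005,"ty":-0.0124,"tz":-0.0069,"ax":0,"ay":0,"az":0,"gripper":1.0}])

```text
time_s: 13.63
eef_pos: [0.5761, 0.0218, 0.2389]
tcp_rot: [0.507, 0.503, 0.492, -0.498]
ft_force: [10.2, -12.1, -2.1]
finger_gap: 0.0204
```

apply_moves(deltas=[{"tx":0.0003,"ty":-0.011,"tz":-0.0089,"ax":0,"ay":0,"az":0,"gripper":1.0},{"tx":0.0003,"ty":-0.0093,"tz":-0.0107,"ax":0,"ay":0,"az":0,"gripper":1.0}])

```text
time_s: 13.8
eef_pos: [0.5576, 0.0353, 0.2385]
tcp_rot: [0.507, 0.5, 0.493, -0.5]
ft_force: [4.0, -16.6, 1.1]
finger_gap: 0.0203
```

```bash
cat >> data.txt <<'E'
.5972 .0156 .2392 11.8 -4.2 -4.8
.5761 .0218 .2389 10.2 -12.1 -2.1
.5576 .0353 .2385 4 -16.6 1.1
E
cat >> fit.py <<'E'
A=-np.degrees(a)
m=lambda v,k=2.2:v[0]+k*np.radians(np.maximum(A-v[1],0))
s=least_squares(lambda v:m(v)-T,[10,375]);print('base,touch',s.x)
s=least_squares(lambda v:m(v,v[2])-T,[10,375,2.2]);print('free slope',s.x)
E
python3 fit.py | tail -9
```

```text
-379.0 240.5 9.6 -3.1
-399.0 240.2 11.6 -3.0
-418.0 239.9 11.2 -0.9
-437.0 239.5 12.8 0.2
-456.0 239.2 12.2 2.9
-476.0 238.9 14.4 6.5
-496.0 238.5 14.7 8.7
base,touch [ 10.0750754  377.75756669]
free slope [ 10.06795863 379.38734868   2.28616059]
```

Touch is at 378° ± 10, so the target is about 558° (516–617 passes). Now at 496°.

apply_moves(deltas=[{"tx":0.0002,"ty":-0.0073,"tz":-0.0121,"ax":0,"ay":0,"az":0,"gripper":1.0},{"tx":0.0002,"ty":-0.0051,"tz":-0.0132,"ax":0,"ay":0,"az":0,"gripper":1.0}])

```text
time_s: 13.97
eef_pos: [0.5446, 0.0549, 0.238]
tcp_rot: [0.506, 0.498, 0.494, -0.502]
ft_force: [-3.0, -17.3, 5.6]
finger_gap: 0.0204
```

apply_moves(deltas=[{"tx":0.0002,"ty":-0.0027,"tz":-0.0139,"ax":0,"ay":0,"az":0,"gripper":1.0},{"tx":0.0002,"ty":-0.0002,"tz":-0.0142,"ax":0,"ay":0,"az":0,"gripper":1.0}])

```text
time_s: 14.13
eef_pos: [0.5394, 0.0781, 0.2375]
tcp_rot: [0.504, 0.497, 0.496, -0.503]
ft_force: [-8.3, -16.3, 8.1]
finger_gap: 0.0211
```

```bash
cat >> data.txt <<'E'
.5446 .0549 .238 -3 -17.3 5.6
.5394 .0781 .2375 -8.3 -16.3 8.1
E
python3 fit.py | tail -6
```

```text
-476.0 238.9 14.4 6.5
-496.0 238.5 14.7 8.6
-517.0 238.0 14.7 9.5
-538.0 237.5 16.0 8.8
base,touch [ 10.06255342 379.39566453]
free slope [ 10.07537927 377.24078973   2.11426094]
```

apply_moves(deltas=[{"tx":0.0001,"ty":0.0022,"tz":-0.014,"ax":0,"ay":0,"az":0,"gripper":1.0},{"tx":0,"ty":0.002,"tz":-0.007,"ax":0,"ay":0,"az":0,"gripper":1.0},{"tx":0,"ty":0,"tz":0,"ax":0,"ay":0,"az":0,"gripper":1.0}])

```text
time_s: 14.38
eef_pos: [0.5418, 0.0981, 0.237]
tcp_rot: [-0.502, -0.497, -0.498, 0.502]
ft_force: [-9.8, -11.3, 9.8]
finger_gap: 0.0207
```

At 556°, which is about 178° past touch. I unload the arm's residual push, then open.

apply_moves(deltas=[{"tx":-0.002,"ty":-0.0025,"tz":0.003,"ax":0,"ay":0,"az":0,"gripper":1.0},{"tx":-0.002,"ty":-0.0025,"tz":0.003,"ax":0,"ay":0,"az":0,"gripper":1.0},{"tx":0,"ty":0,"tz":0,"ax":0,"ay":0,"az":0,"gripper":1.0}])

```text
time_s: 14.63
eef_pos: [0.541, 0.0969, 0.2372]
tcp_rot: [0.501, 0.501, 0.499, -0.499]
ft_force: [3.1, -1.4, -10.1]
finger_gap: 0.0207
```

apply_moves(deltas=[{"tx":0,"ty":0,"tz":0,"ax":0,"ay":0,"az":0,"gripper":0.5},{"tx":0,"ty":0,"tz":0,"ax":0,"ay":0,"az":0,"gripper":0.5},{"tx":0,"ty":0,"tz":0,"ax":0,"ay":0,"az":0,"gripper":0.5},{"tx":0,"ty":0,"tz":0,"ax":0,"ay":0,"az":0,"gripper":0.5},{"tx":-0.02,"ty":0,"tz":0,"ax":0,"ay":0,"az":0,"gripper":0.5}])

```text
time_s: 15.05
eef_pos: [0.5378, 0.0972, 0.2508]
tcp_rot: [0.499, 0.499, 0.501, -0.501]
ft_force: [-0.4, -0.7, -0.2]
finger_gap: 0.0424
```

apply_moves(deltas=[{"tx":-0.04,"ty":0,"tz":0,"ax":0,"ay":0,"az":0,"gripper":0.5},{"tx":-0.05,"ty":0,"tz":0,"ax":0,"ay":0,"az":0,"gripper":0.5},{"tx":-0.03,"ty":0,"tz":0.05,"ax":0,"ay":0,"az":0,"gripper":0.5},{"tx":0,"ty":0.01,"tz":0.05,"ax":0,"ay":0,"az":0,"gripper":0.5},{"tx":0,"ty":0.01,"tz":0.02,"ax":0,"ay":0,"az":0,"gripper":0.5},{"tx":0,"ty":0,"tz":0,"ax":0,"ay":0,"az":0,"gripper":0.5},{"tx":0,"ty":0,"tz":0,"ax":0,"ay":0,"az":0,"gripper":0.5}])

```text
time_s: 15.63
eef_pos: [0.5556, 0.005, 0.3463]
tcp_rot: [0.499, 0.501, 0.5, -0.5]
ft_force: [-0.8, 0.1, -0.7]
finger_gap: 0.0429
```

```bash
python3 look.py 6 handle,slide_knob,tin,mower_wheel,driver,parts_tray wrist,scene,side
```

```text
wrist handle [([299.7, 94.2], 0.91)]
wrist slide_knob []
wrist tin []
wrist mower_wheel []
wrist driver []
wrist parts_tray [([368.0, 127.4], 0.2)]
scene handle [([357.6, 206.3], 0.57)]
scene slide_knob [([343.1, 285.4], 0.87), ([369.1, 247.6], 0.57)]
scene tin [([423.5, 212.0], 0.56)]
scene mower_wheel [([392.7, 167.7], 0.57)]
scene driver [([247.7, 390.9], 0.63), ([370.4, 248.5], 0.51)]
scene parts_tray [([182.4, 353.8], 0.81)]
side handle [([262.5, 237.1], 0.92), ([255.2, 288.8], 0.6)]
side slide_knob []
side tin [([162.0, 376.4], 0.92)]
side mower_wheel [([184.2, 455.5], 0.76)]
side driver [([375.6, 193.3], 0.67)]
side parts_tray [([264.1, 236.1], 0.36)]
16.3333 [0.5554 0.0055 0.3461] [ 0.5001  0.5     0.5    -0.5   ] [ 0.54 -0.94 -0.81] 0.04287063654283044
handle [0.5425 0.0941 0.2396] [('wrist', [2.0, 7.4]), ('scene', [2.5, -1.3]), ('side', [2.5, 1.1])]
handle [('wrist', [0.5426, 0.096, 0.262]), ('scene', [0.548, 0.0714, 0.262]), ('side', [0.5312, 0.1137, 0.262])]
slide_knob [('scene', [0.611, -0.0651, 0.072])]
tin [ 0.637   0.3699 -0.0127] [('scene', [-0.6, 0.1]), ('side', [-1.0, -0.1])]
mower_wheel [ 0.4503  0.4747 -0.0063] [('scene', [1.8, -0.3]), ('side', [3.5, 0.2])]
driver [ 0.5818 -0.45    0.012 ] [('scene', [-0.1, -0.0]), ('side', [-0.1, 0.0])]
```

View pics/wrist6.png

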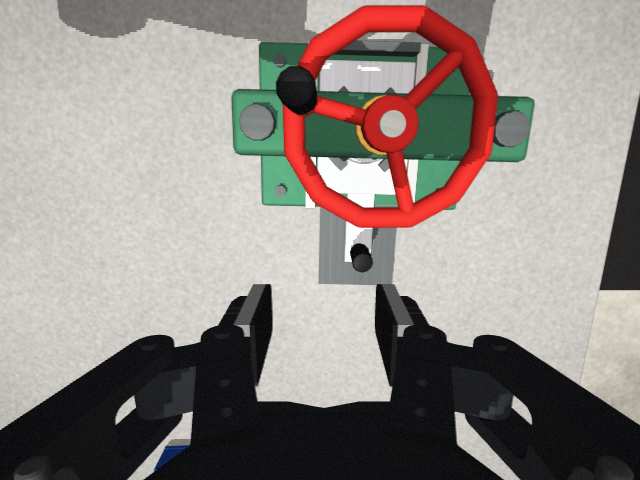

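View pics/side6.png

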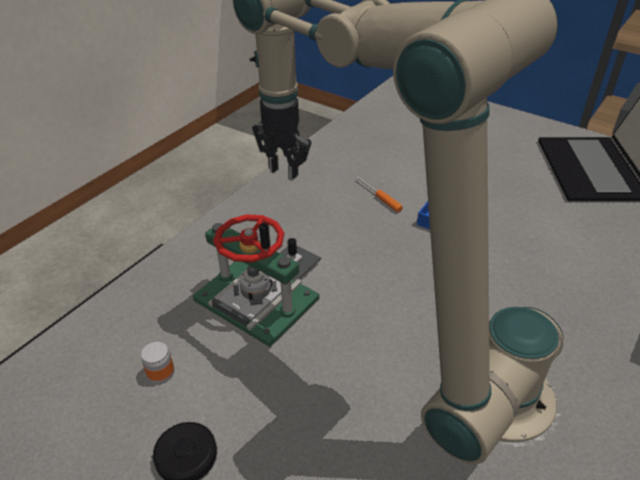

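The wrist picture shows the handle left at (297,88), about (0.542, 0.096), which is the angle it was let go at. The knob at (361,258) is still home. The side view shows the pad on the cover and the other things in place. Handing in.

```bash
python3 -c "
from bench import ctrl
print(ctrl.sign_off())"
```

```text
the job is handed in; nothing more can be done
None
```

The slide is home, the gasket is squeezed about half a turn past first touch, and the job is handed in at about 16 s of the 70 s. The sign-off gave no verdict.

- **Slide:** I pushed it with shut fingers until the force rose from 9 to 15 N with no further motion. The knob ended at about y = -0.065, some 91 mm from where it started.
- **Wheel:** I gripped the handle and turned it clockwise. The resistance stayed near 10.1 N, then rose about 2.1–2.2 N per rad. The fit puts first touch 378 ± 10° along the turn. I stopped near 555°, about 177° past touch and inside the passing band, then unloaded the arm and let go.
- **Last checks:** The final pictures show the handle at the angle where I let go and the knob still home. The screwdriver and mower wheel were within 3 mm of their first positions and the tin within about 7 mm, which is the networks' scatter. The tray was seen by one camera only, about 1 pixel from before.
- **Not confirmed:** I could not read the pressing force directly; about 350 N is inferred from the angle and the handle force. In the last side picture the network did not find the knob, but it is visible there.

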